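Hold the laser probe over the power meter

TASK

The therapy laser is due for its output check: first slide the shutter on the power meter fully open, then take the laser probe (the tallest, straight barrel) out of its holster, lift it over the bandage rolls and hold it upright, tip down, about one centimetre above the middle of the meter's round window, without it ever touching the meter. Finish while still holding the probe still there, not put down, and leave everything else on the table where it stands.

Things in the scene. Friction and masses are not known exactly. Their poses are not given: they have to be found in the camera images.
- meter: power meter, a white box 190 x 90 x 40 mm that does not move; origin at the centre of its underside, x along its length, z up. Its round window is towards the -x end, a dark display towards the +x end. Two guide strips 4 mm wide at y = +-34 mm rise 8 mm above its top, along the shutter's track
- meter_window (a point): centre of the meter's round dark window (36 mm diameter), 45 mm from the meter's centre towards its -x end, on its top 41 mm above the table; axes as the meter's. The shutter covers it at the start
- shutter (a joint): how far the shutter has slid along the meter's +x, in m: 0 shut to 0.050 fully open (end stop). It stays where it is left, friction about 1.5 N. The shutter is a plate 52 x 60 mm whose upper face is 46 mm above the table
- shutter_tab (a point): centre of the top of the shutter's upright tab, 70 mm above the table. The tab is 14 mm thick along the meter's x, 34 mm wide along its y and 24 mm tall above the plate; it moves with the shutter, and its axes are the meter's. At joint 0 it is 17 mm towards +x from the window's centre
- stand: probe holster, a grey block 230 x 70 x 50 mm that does not move, with three round holes 30.5 mm wide and 40 mm deep in a row along its x at -75, 0 and +75 mm; origin at the centre of its underside
- probe: laser probe, a straight white round barrel 28 mm in diameter and 160 mm long, 0.10 to 0.20 kg, tapering in its lowest 14 mm to a flat tip 18 mm wide. Stands tip down in one of the three holes, its top 170 mm above the table: the tallest of the three tools there. Origin at the centre of the tip, z up along the barrel
- applicator: ultrasound applicator in another hole: 28 mm barrel with a mushroom head 44 mm wide, top 118 mm above the table; origin at the centre of its foot. Bystander
- torch: examination torch in the remaining hole: 28 mm foot, slim 18 mm upper part, top 128 mm above the table; origin at the centre of its foot. Bystander
- roll1: standing roll of elastic bandage, 50 mm diameter, 100 mm tall, one of four in a loose row running away from the robot between the holster and the meter; origin at the centre of its underside. Bystander
- roll2: standing roll of elastic bandage, 50 mm diameter, 75 mm tall, one of four in a loose row running away from the robot between the holster and the meter; origin at the centre of its underside. Bystander
- roll3: standing roll of elastic bandage, 50 mm diameter, 100 mm tall, one of four in a loose row running away from the robot between the holster and the meter; origin at the centre of its underside. Bystander
- roll4: standing roll of elastic bandage, 50 mm diameter, 75 mm tall, one of four in a loose row running away from the robot between the holster and the meter; origin at the centre of its underside. Bystander
- tape: roll of tape lying flat, 90 mm diameter, 50 mm tall, beyond the row of rolls; origin at the centre of its underside. Bystander
- spray: spray can, 52 mm diameter, 150 mm tall, standing beyond the row of rolls; origin at the centre of its underside. Bystander
Not all that is in view belongs to the job. Leave any blue look-alike of the meter alone.

How it is judged:
By the outcome, as a careful person would: the job done as asked, in the order asked, and still so for the second after the job is handed in, while the arm keeps its last pose, push and grip.
It also fails if it takes over 58 s, if anything falls off the work surface, if the arm or the gripper's body presses on something with over 40 N, if the wrist force passes 120 N, or if a joint passes its speed limit or range.

ROBOT

A 6-joint arm with a two-finger parallel gripper is mounted at the origin on the work surface. World frame = base frame: x ahead of the robot, y to its left, z up, the work surface at z = 0. Lengths are in m, angles in rad, forces in N, time in s.
With the tool pointing down it reaches from about 0.425 to 0.95 m from the base axis. Payload 14.7 kg.
Tool frame: the origin (TCP) lies at the very end of the fingers, on their centre line; the grasp point (between the pads) lies 19 mm behind it; x points along the fingers, y is the direction in which the jaws open and shut, and the axes are right-handed (so a half turn about x gives the same grasp; the last joint's range is limited). The gripper opens to 85 mm and grips with 20 to 120 N. Pads are 22 mm wide; open, the fingers measure 114 mm over their backs; the gripper's body (76 mm by 85 mm) begins 54 mm behind the grasp point. The pads swing forward as they close: fully open they stand 13 mm farther back than shut.
Start: joints at [-1.381, 0.48, 1.596, -0, 1.065, -0.047], TCP at [0.153, -0.632, 0.21] pointing down, gripper open.
Joint ranges: [-2.75, 2.75], [-0.82, 2.05], [0.23, 2.67], [-1.56, 4.7], [0.09, 2.69], [-2.92, 2.92]. Speed limits (rad/s): [1.89, 1.89, 2.39, 3.01, 3.01, 3.01].

INTERFACE

Orientations are given as a 3x3 rotation matrix whose columns are the frame's x, y, z axes.
In Python, from station import ctrl, vision gives the robot as it stands.
- The arm moves only by the tool arm_command, never from a script. Its arguments are lists of equal length, an entry for each row: "dp": the shift along the world's x, y, z in cm, a list of three; "turn": the turn, a rotation vector about the world's x, y, z in degrees, a list of three; "fingers": the closure, from 0 (fully open) to 1 (shut). In form: {"dp": [[x, y, z], ...], "turn": [[rx, ry, rz], ...], "fingers": [fingers, ...]}. A call has exactly 8 rows; each row shifts and turns the commanded pose from where the row before left it; what a row does not reach is not made up. A row lasts 1/10 s, in which the tool goes at most 50 mm and 8.59 degrees, less where a joint would pass 70% of its speed; a pose out of reach is approached as far as the arm can. A call is refused whole if a number of a shift passes 5 or a number of a turn 8.59, either way. A call with a gripper value outside its range is refused whole. The fingers move at their own pace and stop on an object; "squeeze" is the grip in N (left out, the last holds). Time passes only in rows, so rows that do not move let the fingers close, or fill a call up. It gives the time, the measured TCP pose, the force and the opening at its end, in the units of the state.
- ctrl.state(): the state, without advancing time (a new reading comes with each control period).
- vision.snapshot(name): name is "side" or "top" or "wrist"; returns a dict with "image" (480x640x3 uint8, red, green, blue), "K" (3x3 intrinsics, pixels), "T" (4x4, takes a point from camera to world coordinates); the wrist camera has in their place "T_tool_cam" (4x4, takes a point from camera to tool coordinates, whose origin is the TCP and whose axes are the tool frame's). Camera axes: x right, y down, z forward; pixel columns grow to the right and rows downward; lengths in m; the calibration is good to about 2 mm. A picture is of the moment at which its call begins: read the wrist's pose just before it. There is no depth.
- ctrl.job_done(): hands the job in, once; it reports no verdict.
The state is a dict: "t": time; "joints": joint angles; "qd": joint speeds; "tau": joint torques, N m; "ee_pos": TCP position; "ee_rot": TCP orientation; "wrist_force": force on the tool from outside, world axes, zero at the start; "ft_torque": the same for the moment, N m; "grip_width": opening from 0.0 (shut) to 1.0 (fully open).
Only numpy, scipy, OpenCV 4.12 (cv2) and the standard library are available. Lean on these libraries where they do the work, as an engineer would, in place of code of your own. Each camera call takes 0.05 s, during which the arm holds its last target. There are 200 camera calls.

## Working session

There is one attempt and no reset: what is moved stays moved. The work goes in short steps, Python scripts to look and compute and a tool call to move; the robot and the scene stay as the last step left them, time stands still between calls to the robot, and variables do not carry over. Pictures are saved under pics/ and viewed, about 8 in all and at most 12, crops included, and the job is handed in when it is done.

Besides the shell and the picture viewer there is one more tool, called as name(argument=value, ...) on one line, values as JSON. arm_command: Moves the arm, as the interface text tells. Its arguments: {"type":"object","properties":{"dp":{"type":"array","items":{"type":"array","items":{"type":"number"}}},"turn":{"type":"array","items":{"type":"array","items":{"type":"number"}}},"fingers":{"type":"array","items":{"type":"number"}},"squeeze":{"type":"number"}},"required":["dp","turn","fingers"]}

```bash
mkdir -p pics; ls; python3 - <<'E'
from station import ctrl, vision
import cv2,numpy as np,pickle
s=ctrl.state(); print({k:np.round(v,3).tolist() for k,v in s.items()})
d={}
for n in("top","side","wrist"):
    r=vision.snapshot(n); d[n]=r
    cv2.imwrite(f"pics/{n}0.png",r["image"][:,:,::-1])
    print(n,r["K"].tolist(),np.round(r.get("T",r.get("T_tool_cam")),4).tolist())
pickle.dump(d,open("snap0.pkl","wb"))
E
```

```text
pics
{'t': 0.0, 'joints': [-1.381, 0.481, 1.597, -0.0, 1.065, -0.047], 'qd': [-0.001, 0.0, 0.0, -0.0, 0.002, -0.0], 'tau': [-0.001, -95.064, -43.019, -0.0, 0.012, 0.0], 'ee_pos': [0.152, -0.631, 0.209], 'ee_rot': [[-0.0, 0.235, -0.972], [0.001, -0.972, -0.235], [-1.0, -0.001, -0.0]], 'wrist_force': [0.174, -0.287, -0.004], 'ft_torque': [-0.007, 0.025, 0.043], 'grip_width': 1.0}
top [[556.7995326014873, 0.0, 320.2540281106925], [0.0, 556.7995326014873, 231.91578622078083], [0.0, 0.0, 1.0]] [[-0.0019, -0.9799, 0.1995, 0.3048], [-1.0, 0.0012, -0.0035, -0.0013], [0.0032, -0.1995, -0.9799, 1.0594], [0.0, 0.0, 0.0, 1.0]]
side [[440.8787328631636, 0.0, 319.42252467820475], [0.0, 440.8787328631636, 235.51734532075645], [0.0, 0.0, 1.0]] [[0.9552, -0.2007, 0.2175, 0.2969], [-0.2959, -0.6531, 0.6971, -0.713], [0.0022, -0.7302, -0.6832, 0.7739], [0.0, 0.0, 0.0, 1.0]]
wrist [[343.8174081673775, 0.0, 321.6433592051629], [0.0, 343.8174081673775, 242.10946963271556], [0.0, 0.0, 1.0]] [[-0.0007, -0.3079, 0.9514, -0.1639], [1.0, 0.0008, 0.001, 0.0012], [-0.0011, 0.9514, 0.3079, -0.0793], [0.0, 0.0, 0.0, 1.0]]
```

View pics/top0.png

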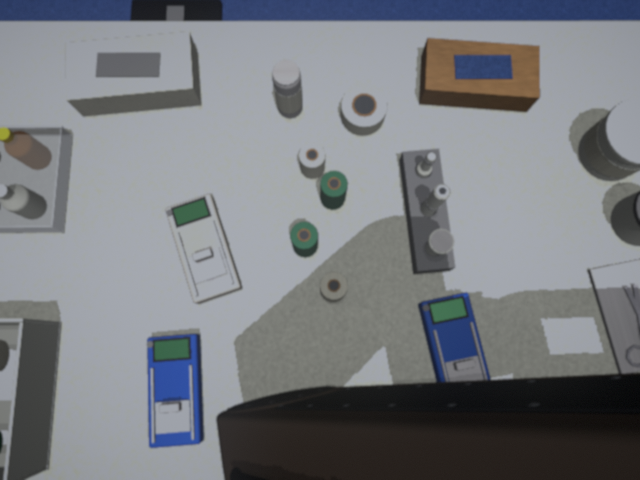

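View pics/side0.png

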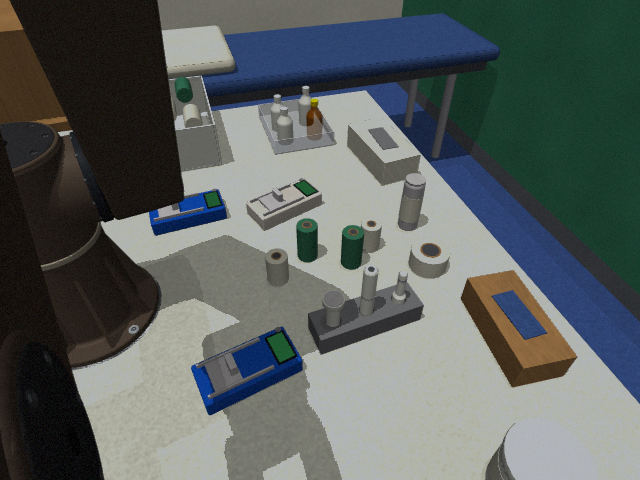

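The top view shows the white meter at about (203,248), with its display toward +x and its shutter tab near (203,255). The holster is at about (427,210). The probe is in the middle hole with its top near (442,191), the torch is in the far hole and the applicator in the near one. I'll zoom in to get exact pixels.

```bash
cat > h.py <<'E'
import numpy as np,cv2
def ray(K,T,uv,z):
    d=T[:3,:3]@np.linalg.inv(K)@np.array([uv[0],uv[1],1.]); o=T[:3,3]
    return o+d*(z-o[2])/d[2]
def proj(K,T,p):
    c=T[:3,:3].T@(np.asarray(p)-T[:3,3]); q=K@c; return q[:2]/q[2]
E
python3 - <<'E'
import pickle,cv2,numpy as np
d=pickle.load(open("snap0.pkl","rb")); im=d["top"]["image"][:,:,::-1]
a=im[185:305,160:245]; b=im[145:275,395:460]
f=lambda c:cv2.resize(c,None,fx=4.5,fy=4.5,interpolation=cv2.INTER_CUBIC)
A,B=f(a),f(b); H=max(A.shape[0],B.shape[0])
o=np.zeros((H,A.shape[1]+B.shape[1]+10,3),np.uint8); o[:A.shape[0],:A.shape[1]]=A; o[:B.shape[0],A.shape[1]+10:]=B
cv2.imwrite("pics/crop1.png",o); print(o.shape,A.shape)
E
```

```text
(585, 684, 3) (540, 382, 3)
```

View pics/crop1.png

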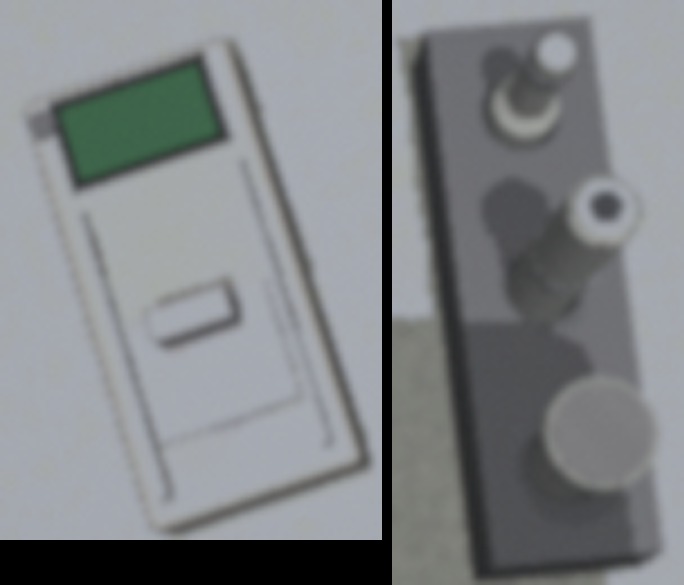

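```bash
python3 - <<'E'
import pickle,numpy as np
from h import *
d=pickle.load(open("snap0.pkl","rb"))["top"];K,T=d["K"],d["T"]
a=lambda x,y:(160+(x+.5)/4.5-.5,185+(y+.5)/4.5-.5)
b=lambda x,y:(395+(x-392+.5)/4.5-.5,145+(y+.5)/4.5-.5)
M=np.array([ray(K,T,a(*p),.04) for p in[(28,105),(232,40),(368,465),(157,530)]])
def fit(P,L,W,n):
    # order: +x+y, +x-y, -x-y, -x+y
    m=np.array([[L,W],[L,-W],[-L,-W],[-L,W]])/2
    c=P[:,:2].mean(0);q=P[:,:2]-c
    th=np.arctan2((m[:,0]*q[:,1]-m[:,1]*q[:,0]).sum(),(m*q).sum())
    print(n,"c",c.round(4),"yaw",np.degrees(th).round(2),"sides",[np.linalg.norm(P[i]-P[(i+1)%4]).round(3) for i in range(4)])
    return c,th
c,th=fit(M,.19,.09,"meter"); ex=np.array([np.cos(th),np.sin(th)])
w=c-.045*ex; print("window",w.round(4),"tab",(w+.017*ex).round(4), "r",np.linalg.norm(w))
print("tab seen",ray(K,T,a(188,306),.07).round(4))
S=np.array([ray(K,T,b(*p),.05) for p in[(430,32),(590,18),(662,550),(487,570)]])
s,ts=fit(S,.23,.07,"stand"); e=np.array([np.cos(ts),np.sin(ts)])
print("holes",[(s+k*e).round(4).tolist() for k in(-.075,0,.075)])
print("probe top",ray(K,T,b(604,209),.17).round(4),"torch",ray(K,T,b(556,52),.128).round(4),"appl",ray(K,T,b(601,433),.118).round(4))
for n,(u,v),z in[("green",(334,184),.1),("green2",(305,235),.1),("white",(312,154),.075),("grey",(334,286),.075),("tape",(364,104),.05),("spray",(287,70),.15)]: print(n,ray(K,T,(u,v),z).round(3))
E
```

```text
meter c [0.4837 0.2128] yaw 18.89 sides [np.float64(0.089), np.float64(0.189), np.float64(0.089), np.float64(0.187)]
window [0.4412 0.1982] tab [0.4573 0.2037] r 0.48363863103314886
tab seen [0.4685 0.209  0.07  ]
stand c [ 0.555  -0.2059] yaw 4.51 sides [np.float64(0.068), np.float64(0.228), np.float64(0.072), np.float64(0.23)]
holes [[0.4802, -0.2118], [0.555, -0.2059], [0.6298, -0.2]]
probe top [ 0.5546 -0.2058  0.17  ] torch [ 0.6299 -0.1995  0.128 ] appl [ 0.4805 -0.2125  0.118 ]
green [ 0.588 -0.029  0.1  ]
green2 [0.495 0.022 0.1  ]
white [0.653 0.01  0.075]
grey [ 0.407 -0.029  0.075]
tape [ 0.764 -0.09   0.05 ]
spray [0.783 0.054 0.15 ]
```

arm_command(dp=[[2.5, 3.1, 1], [2.9, 3.6, 1], [2.9, 3.6, 1], [2.9, 3.6, 1], [2.9, 3.6, 1], [2.9, 3.6, 0], [2.9, 3.6, 0], [2.9, 3.6, 0]], turn=[[0, 0, 0.6], [0, 0, 0.7], [0, 0, 0.7], [0, 0, 0.7], [0, 0, 0.7], [0, 0, 0.7], [0, 0, 0.6], [0, 0, 0.6]], fingers=[1, 1, 1, 1, 1, 1, 1, 1], squeeze=40)

```text
t: 0.95
ee_pos: [0.3813, -0.3472, 0.2601]
ee_rot: [[0.0, 0.324, -0.946], [-0.0, -0.946, -0.324], [-1.0, 0.0, -0.0]]
wrist_force: [1.5, -0.5, -0.3]
grip_width: -0.0
```

```bash
python3 - <<'E'
import pickle,numpy as np
from h import *
d=pickle.load(open("snap0.pkl","rb"))["top"];K,T=d["K"],d["T"]
a=lambda x,y:(160+(x+.5)/4.5-.5,185+(y+.5)/4.5-.5)
w=np.array([.4412,.1982]);e=np.array([.9462,.3237])
for p,z in[((232,422),.046),((192,312),.07)]:
    q=ray(K,T,a(*p),z)[:2]-w; print(p,(q@e).round(4),(q@[-e[1],e[0]]).round(4))
E
```

```text
(232, 422) -0.0168 0.0017
(192, 312) 0.0264 0.0006
```

arm_command(dp=[[2.9, 3.6, 0], [2.9, 3.6, 0], [2.9, 3.6, 0], [1.5, 4.4, 0], [0, 4.4, 0], [-0.4, 4.4, 0], [-0.8, 4.4, 0], [-0.8, 4.4, 0]], turn=[[0, 0, 0], [0, 0, 0], [0, 0, 0], [0, 0, 0], [0, 0, 0], [0, 0, 0], [0, 0, 0], [0, 0, 0]], fingers=[1, 1, 1, 1, 1, 1, 1, 1])

```text
t: 1.75
ee_pos: [0.4619, -0.0192, 0.2599]
ee_rot: [[-0.0, 0.323, -0.946], [0.0, -0.946, -0.323], [-1.0, -0.0, 0.0]]
wrist_force: [0.5, 1.0, 0.6]
grip_width: -0.0
```

arm_command(dp=[[-0.8, 4.4, 0], [-0.8, 4.4, -1], [-0.8, 4.4, -2], [-1.0, 4.4, -3], [-1, 3, -2], [0, 0, 0], [0, 0, 0], [0, 0, 0]], turn=[[0, 0, 0], [0, 0, 0], [0, 0, 0], [0, 0, 0], [0, 0, 0], [0, 0, 0], [0, 0, 0], [0, 0, 0]], fingers=[1, 1, 1, 1, 1, 1, 1, 1])

```text
t: 2.55
ee_pos: [0.4198, 0.1813, 0.1828]
ee_rot: [[0.001, 0.323, -0.946], [0.0, -0.946, -0.323], [-1.0, 0.0, -0.001]]
wrist_force: [-0.2, 1.0, -0.2]
grip_width: -0.002
```

```bash
cat > look.py <<'E'
import sys,cv2,pickle,numpy as np
from station import ctrl,vision
def look(cams,tag):
    d={}
    for n in cams:
        s=ctrl.state(); r=vision.snapshot(n)
        if n=="wrist":
            W=np.eye(4);W[:3,:3]=s["ee_rot"];W[:3,3]=s["ee_pos"]; r["T"]=W@r["T_tool_cam"]
        cv2.imwrite(f"pics/{n}{tag}.png",r["image"][:,:,::-1]); d[n]=r
    pickle.dump(d,open(f"snap{tag}.pkl","wb")); 
    print({k:np.round(s[k],4).tolist() for k in("t","ee_pos","wrist_force","grip_width","joints")}); return d
if __name__=="__main__": look(sys.argv[2:],sys.argv[1])
E
python3 look.py 1 wrist top
```

```text
{'t': 2.6, 'ee_pos': [0.42, 0.1812, 0.1829], 'wrist_force': [0.2668, 0.5958, 0.1542], 'grip_width': 0.0044, 'joints': [0.341, 0.2468, 2.0527, -0.0002, 0.841, 1.5835]}
```

View pics/wrist1.png

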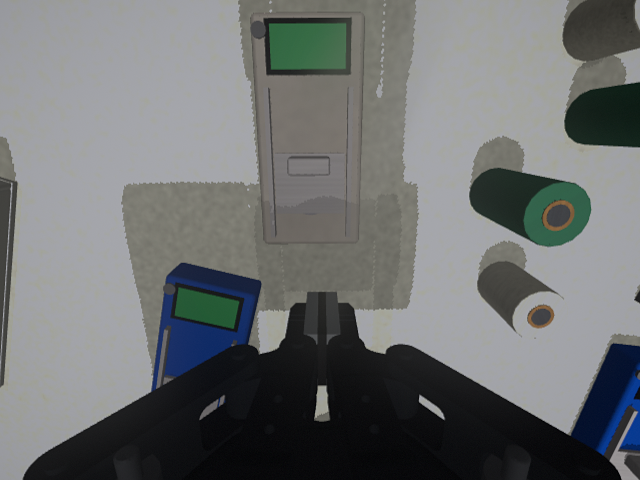

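The wrist view shows the meter's top face with corners at about (253,14), (363,14), (358,243) and (263,243). The tab top spans (288..329, 156..175), and the window's lower edge just shows at about (310,212).

```bash
python3 - <<'E'
import pickle,numpy as np
from h import *
d=pickle.load(open("snap1.pkl","rb"))["wrist"];K,T=d["K"],d["T"]
P=np.array([ray(K,T,p,.04)[:2] for p in[(253,14),(363,14),(358,243),(263,243)]])
c=P.mean(0);v=P[0]+P[1]-P[2]-P[3];e=v/np.linalg.norm(v);n=np.array([-e[1],e[0]])
print(P.round(4).tolist(),"c",c.round(4),"yaw",np.degrees(np.arctan2(e[1],e[0])),"L",np.linalg.norm(v)/2,"W",(P[0]-P[1])@n,(P[3]-P[2])@n)
w=c-.045*e;print("w",w)
for p,z in[((288.5,156.5),.07),((329,156.5),.07),((329,175),.07),((288.5,175),.07),((310,213),.041)]:
    q=ray(K,T,p,z)[:2];print(p,q.round(4),"rel w",((q-w)@e).round(4),((q-w)@n).round(4))
im=d["image"][120:260,240:380,::-1]
cv2.imwrite("pics/c2.png",cv2.convertScaleAbs(cv2.resize(im,None,fx=4,fy=4,interpolation=cv2.INTER_CUBIC),alpha=1.5))
E
```

```text
[[0.5593, 0.2836], [0.5869, 0.2032], [0.4116, 0.1409], [0.3828, 0.2252]] c [0.4852 0.2132] yaw 18.939143077651885 L 0.1859617319433802 W 0.08493120268200938 0.08913860305879279
w [0.4425891  0.19859721]
(288.5, 156.5) [0.4688 0.224 ] rel w 0.033 0.0155
(329, 156.5) [0.4791 0.194 ] rel w 0.033 -0.0162
(329, 175) [0.4656 0.1892] rel w 0.0187 -0.0163
(288.5, 175) [0.4551 0.2197] rel w 0.0187 0.0159
(310, 213) [0.4246 0.1926] rel w -0.019 0.0001
```

View pics/c2.png

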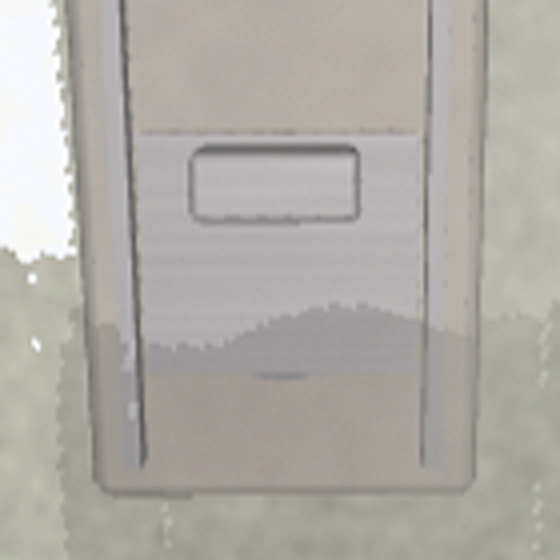

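arm_command(dp=[[0.7, 0.7, -2], [0.7, 0.75, -3], [0, 0, -3], [0, 0, -2.5], [0, 0, -1.5], [0, 0, -0.7], [0, 0, 0], [0, 0, 0]], turn=[[0, 0, 0], [0, 0, 0], [0, 0, 0], [0, 0, 0], [0, 0, 0], [0, 0, 0], [0, 0, 0], [0, 0, 0]], fingers=[1, 1, 1, 1, 1, 1, 1, 1])

```text
t: 3.45
ee_pos: [0.434, 0.1961, 0.0561]
ee_rot: [[0.001, 0.323, -0.946], [0.0, -0.946, -0.323], [-1.0, -0.0, -0.001]]
wrist_force: [-0.9, 0.7, -1.7]
grip_width: -0.004
```

arm_command(dp=[[0.6, 0.2, 0], [0.6, 0.2, 0], [0.6, 0.2, 0], [0.6, 0.2, 0], [0.6, 0.2, 0], [0.6, 0.2, 0], [0.6, 0.2, 0], [0.4, 0.15, 0]], turn=[[0, 0, 0], [0, 0, 0], [0, 0, 0], [0, 0, 0], [0, 0, 0], [0, 0, 0], [0, 0, 0], [0, 0, 0]], fingers=[1, 1, 1, 1, 1, 1, 1, 1])

```text
t: 4.25
ee_pos: [0.4799, 0.212, 0.0553]
ee_rot: [[0.0, 0.323, -0.946], [0.0, -0.946, -0.323], [-1.0, -0.0, -0.0]]
wrist_force: [0.4, -0.2, -0.2]
grip_width: 0.001
```

arm_command(dp=[[0.19, 0.065, 0], [0.19, 0.065, 0], [0.19, 0.065, 0], [0.1, 0.03, 0], [0.1, 0.03, 0], [0, 0, 0], [0, 0, 0], [0, 0, 0]], turn=[[0, 0, 0], [0, 0, 0], [0, 0, 0], [0, 0, 0], [0, 0, 0], [0, 0, 0], [0, 0, 0], [0, 0, 0]], fingers=[1, 1, 1, 1, 1, 1, 1, 1])

```text
t: 5.05
ee_pos: [0.4868, 0.2143, 0.0553]
ee_rot: [[-0.0, 0.323, -0.946], [-0.0, -0.946, -0.323], [-1.0, -0.0, 0.0]]
wrist_force: [0.1, 0.2, 0.2]
grip_width: 0.002
```

arm_command(dp=[[0.1, 0.03, 0], [0.1, 0.03, 0], [0.1, 0.03, 0], [0.1, 0.03, 0], [0, 0, 0], [0, 0, 0], [0, 0, 0], [0, 0, 0]], turn=[[0, 0, 0], [0, 0, 0], [0, 0, 0], [0, 0, 0], [0, 0, 0], [0, 0, 0], [0, 0, 0], [0, 0, 0]], fingers=[1, 1, 1, 1, 1, 1, 1, 1])

```text
t: 5.85
ee_pos: [0.4909, 0.2155, 0.0553]
ee_rot: [[-0.0, 0.323, -0.946], [-0.0, -0.946, -0.323], [-1.0, 0.0, 0.0]]
wrist_force: [-0.4, -0.1, -0.5]
grip_width: 0.001
```

```bash
python3 look.py 2 wrist; python3 - <<'E'
import pickle,numpy as np
from h import *
d=pickle.load(open("snap2.pkl","rb"))["wrist"]
cv2.imwrite("pics/w2c.png",d["image"][:420,:,::-1])
E
```

```text
{'t': 5.85, 'ee_pos': [0.4909, 0.2155, 0.0553], 'wrist_force': [-0.4321, -0.0952, -0.5396], 'grip_width': 0.0014, 'joints': [0.3571, 0.537, 1.9899, -0.0, 0.6147, 1.5986]}
```

View pics/w2c.png

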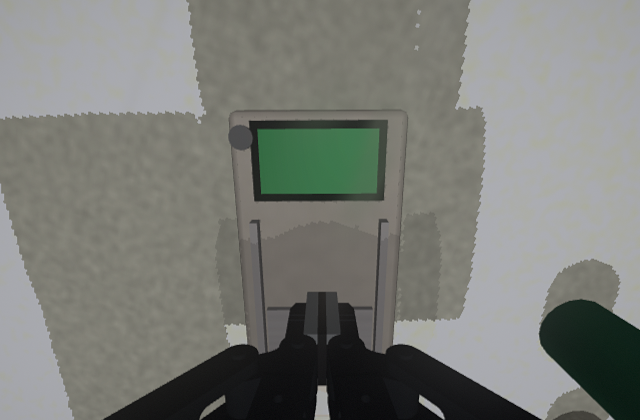

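```bash
python3 - <<'E'
import pickle,numpy as np
from h import *
d=pickle.load(open("snap2.pkl","rb"))["wrist"];K,T=d["K"],d["T"]
w=np.array([.4419,.1984]);e=np.array([.9460,.3242]);n=np.array([-e[1],e[0]])
f=lambda p,z:((ray(K,T,p,z)[:2]-w)@e).round(4)
print("plate edge",f((285,308),.046),f((365,308),.046),"meter end",f((320,111),.04),"strip end",f((255,220),.048), "tool",(np.array([.4909,.2155])-w)@e, "tab far top edge if 0.05:", [proj(K,T,[*(w+x*e),.07]).round(1).tolist() for x in(.06,.074)])
E
```

```text
plate edge 0.0359 0.0359 meter end 0.1403 strip end 0.0876 tool 0.05189781999999998 tab far top edge if 0.05: [[319.3, 287.6], [319.2, 260.1]]
```

The line at v=308 puts the plate's +x edge only 36 mm past the window, which means the shutter hasn't moved even though the tool is at 52 mm. I'll check this from the other cameras.

```bash
python3 look.py 3 side top; python3 - <<'E'
import pickle,numpy as np
from h import *
d=pickle.load(open("snap3.pkl","rb"))
a=d["side"]["image"][140:260,210:350,::-1]; b=d["top"]["image"][170:310,150:260,::-1]
f=lambda c,s:cv2.resize(c,None,fx=s,fy=s,interpolation=cv2.INTER_CUBIC)
A,B=f(a,3.2),f(b,3.2);o=np.zeros((450,A.shape[1]+B.shape[1],3),np.uint8);o[:A.shape[0],:A.shape[1]]=A;o[:B.shape[0],A.shape[1]:]=B
w2=d
cv2.imwrite("pics/c3.png",o)
E
```

```text
{'t': 5.95, 'ee_pos': [0.4909, 0.2155, 0.0553], 'wrist_force': [0.0509, 0.7559, -0.4321], 'grip_width': -0.0, 'joints': [0.3571, 0.537, 1.9899, 0.0, 0.6148, 1.5986]}
```

View pics/c3.png

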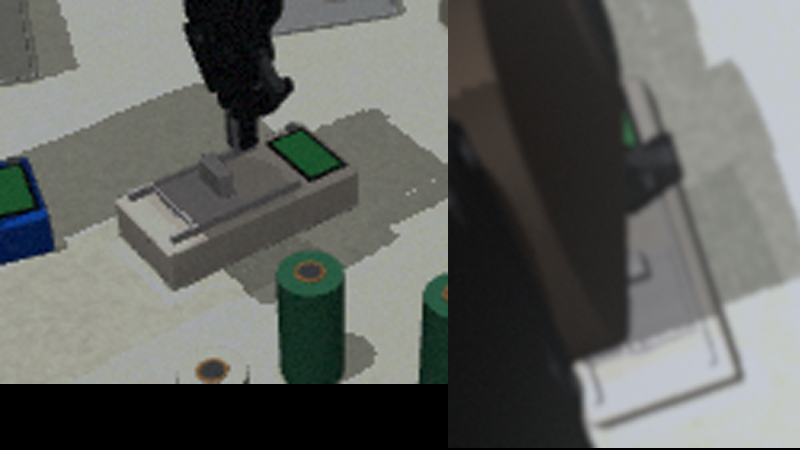

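```bash
python3 - <<'E'
import pickle,numpy as np
from h import *
d=pickle.load(open("snap3.pkl","rb"))["side"];K,T=d["K"],d["T"]
w=np.array([.4419,.1984]);e=np.array([.9460,.3242]);n=np.array([-e[1],e[0]])
g=lambda p:((proj(K,T,p)-[210,140])*3.2).round(1).tolist()
print("TCP",g([.4909,.2155,.0553]),"TCP z.09",g([.4909,.2155,.09]),"TCP z.12",g([.4909,.2155,.12]))
for j in(0,.01,.05):print("tab",j,g([*(w+(.017+j)*e),.07]),"plate -x edge corner -y",g([*(w+(-.026+j)*e-.03*n),.046]),"+x",g([*(w+(.026+j)*e-.03*n),.046]))
print("meter top corners",[g([*(w+.045*e+a*.095*e+b*.045*n),.04]) for a in(-1,1)for b in(-1,1)])
E
```

```text
TCP [241.4, 161.6] TCP z.09 [239.2, 127.7] TCP z.12 [237.3, 97.3]
tab 0 [204.8, 162.7] plate -x edge corner -y [181.0, 224.0] +x [235.5, 200.1]
tab 0.01 [215.2, 158.3] plate -x edge corner -y [191.7, 219.3] +x [245.7, 195.7]
tab 0.05 [255.9, 141.2] plate -x edge corner -y [233.4, 201.0] +x [285.9, 178.1]
meter top corners [[165.5, 251.0], [110.0, 193.6], [358.1, 165.2], [298.2, 115.2]]
```

```bash
python3 - <<'E'
import pickle,numpy as np
from h import *
e=np.array([.9460,.3242]);n=np.array([-e[1],e[0]])
d2=pickle.load(open("snap2.pkl","rb"))["wrist"];d1=pickle.load(open("snap1.pkl","rb"))["wrist"]
for dz in(0,.005,.01,.015,.02):
    z=.04-dz
    L=lambda d,a,b:ray(d["K"],d["T"],a,z)[:2]-ray(d["K"],d["T"],b,z)[:2]
    print(dz,"v2 W far",(L(d2,(231,111),(408,111))@n).round(4),"strips .068-72 @.048",
      [((ray(d2["K"],d2["T"],a,.048-dz)-ray(d2["K"],d2["T"],b,.048-dz))[:2]@n).round(4) for a,b in[((251,221),(387,221))]],
      "v1 W near",(L(d1,(264,242),(358,242))@n).round(4),"L",(L(d1,(308,14),(311,243))@e).round(4))
im=d2["image"][100:360,220:420,::-1]; cv2.imwrite("pics/c4.png",cv2.resize(im,None,fx=2.3,fy=2.3,interpolation=cv2.INTER_CUBIC))
E
```

```text
0 v2 W far 0.0863 strips .068-72 @.048 [np.float64(0.0698)] v1 W near 0.0881 L 0.186
0.005 v2 W far 0.0887 strips .068-72 @.048 [np.float64(0.0718)] v1 W near 0.0896 L 0.189
0.01 v2 W far 0.0912 strips .068-72 @.048 [np.float64(0.0739)] v1 W near 0.091 L 0.192
0.015 v2 W far 0.0936 strips .068-72 @.048 [np.float64(0.0759)] v1 W near 0.0924 L 0.1951
0.02 v2 W far 0.096 strips .068-72 @.048 [np.float64(0.078)] v1 W near 0.0939 L 0.1981
```

View pics/c4.png

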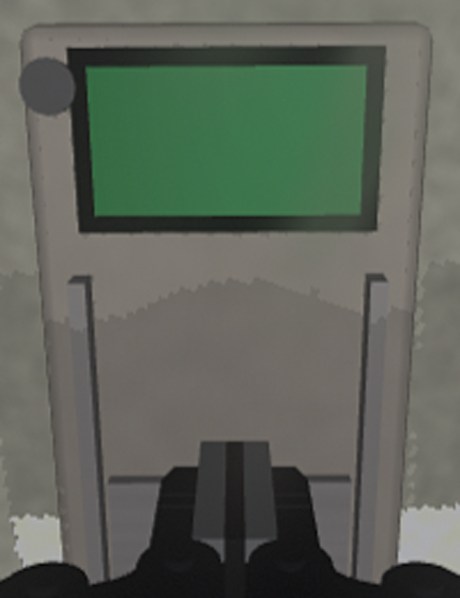

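The side view shows the fingertips passed over the tab: they sit about 15 mm higher than the reported TCP. I'll back off, come down lower behind the tab while watching the force, and push again.

arm_command(dp=[[0, 0, 2.5], [0, 0, 2.5], [-1.9, -0.65, 0], [-1.9, -0.65, 0], [-1.9, -0.65, 0], [0, 0, -2.5], [0, 0, -2.5], [0, 0, 0]], turn=[[0, 0, 0], [0, 0, 0], [0, 0, 0], [0, 0, 0], [0, 0, 0], [0, 0, 0], [0, 0, 0], [0, 0, 0]], fingers=[1, 1, 1, 1, 1, 1, 1, 1])

```text
t: 6.8
ee_pos: [0.4323, 0.1953, 0.0534]
ee_rot: [[-0.004, 0.323, -0.946], [-0.001, -0.946, -0.323], [-1.0, 0.0, 0.004]]
wrist_force: [0.0, -0.3, 0.0]
grip_width: 0.001
```

arm_command(dp=[[0, 0, -0.3], [0, 0, -0.3], [0, 0, -0.3], [0, 0, -0.3], [0, 0, -0.2], [0, 0, 0], [0, 0, 0], [0, 0, 0]], turn=[[0, 0, 0], [0, 0, 0], [0, 0, 0], [0, 0, 0], [0, 0, 0], [0, 0, 0], [0, 0, 0], [0, 0, 0]], fingers=[1, 1, 1, 1, 1, 1, 1, 1])

```text
t: 7.6
ee_pos: [0.4341, 0.196, 0.0414]
ee_rot: [[0.0, 0.323, -0.946], [0.0, -0.946, -0.323], [-1.0, -0.0, -0.0]]
wrist_force: [0.7, 0.1, 0.1]
grip_width: -0.004
```

arm_command(dp=[[0, 0, -0.1], [0, 0, -0.1], [0, 0, -0.1], [0, 0, -0.1], [0, 0, -0.1], [0, 0, 0], [0, 0, 0], [0, 0, 0]], turn=[[0, 0, 0], [0, 0, 0], [0, 0, 0], [0, 0, 0], [0, 0, 0], [0, 0, 0], [0, 0, 0], [0, 0, 0]], fingers=[1, 1, 1, 1, 1, 1, 1, 1])

```text
t: 8.4
ee_pos: [0.434, 0.196, 0.0363]
ee_rot: [[0.0, 0.323, -0.946], [0.0, -0.946, -0.323], [-1.0, 0.0, -0.0]]
wrist_force: [-0.0, -0.4, -0.0]
grip_width: 0.002
```

```bash
python3 look.py 4 side; python3 - <<'E'
import pickle,numpy as np
from h import *
d=pickle.load(open("snap4.pkl","rb"))["side"]
cv2.imwrite("pics/c5.png",cv2.resize(d["image"][140:240,230:330,::-1],None,fx=5,fy=5,interpolation=cv2.INTER_CUBIC))
print("TCP",(proj(d["K"],d["T"],[.434,.196,.036])-[230,140])*5, "tip at z.05,.06",[((proj(d["K"],d["T"],[.434,.196,z])-[230,140])*5).round() for z in(.05,.06)])
E
```

```text
{'t': 8.4, 'ee_pos': [0.434, 0.196, 0.0363], 'wrist_force': [-0.0327, -0.4139, -0.0249], 'grip_width': 0.0018, 'joints': [0.3605, 0.5155, 2.1352, -0.0, 0.4909, 1.602]}
TCP [183.46973685 322.25376637] tip at z.05,.06 [array([181., 302.]), array([180., 286.])]
```

View pics/c5.png

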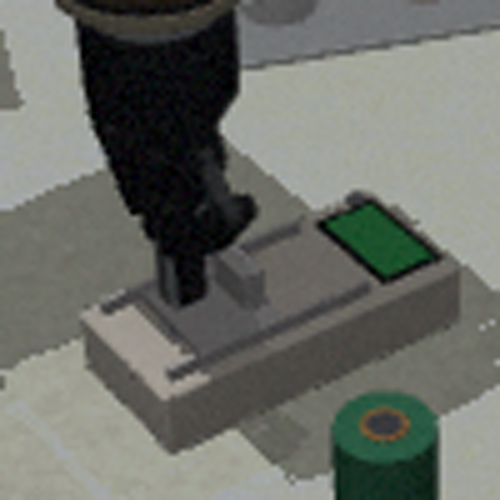

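arm_command(dp=[[0.6, 0.2, 0], [0.6, 0.2, 0], [0.6, 0.2, 0], [0.6, 0.2, 0], [0, 0, 0], [0, 0, 0], [0, 0, 0], [0, 0, 0]], turn=[[0, 0, 0], [0, 0, 0], [0, 0, 0], [0, 0, 0], [0, 0, 0], [0, 0, 0], [0, 0, 0], [0, 0, 0]], fingers=[1, 1, 1, 1, 1, 1, 1, 1])

```text
t: 9.25
ee_pos: [0.4578, 0.2039, 0.0363]
ee_rot: [[-0.0, 0.323, -0.946], [-0.0, -0.946, -0.323], [-1.0, -0.0, 0.0]]
wrist_force: [0.2, -0.6, 0.4]
grip_width: -0.003
```

arm_command(dp=[[0.6, 0.2, 0], [0.6, 0.2, 0], [0.6, 0.2, 0], [0.3, 0.1, 0], [0.2, 0.07, 0], [0.1, 0.03, 0], [0.1, 0.03, 0], [0.1, 0.03, 0]], turn=[[0, 0, 0], [0, 0, 0], [0, 0, 0], [0, 0, 0], [0, 0, 0], [0, 0, 0], [0, 0, 0], [0, 0, 0]], fingers=[1, 1, 1, 1, 1, 1, 1, 1])

```text
t: 10.05
ee_pos: [0.4839, 0.2126, 0.0363]
ee_rot: [[-0.0, 0.323, -0.946], [-0.0, -0.946, -0.323], [-1.0, -0.0, 0.0]]
wrist_force: [-1.8, 0.2, 0.7]
grip_width: 0.002
```

arm_command(dp=[[0.1, 0.035, 0], [0.1, 0.035, 0], [0.1, 0.035, 0], [0.1, 0.035, 0], [0.1, 0.035, 0], [0, 0, 0], [0, 0, 0], [0, 0, 0]], turn=[[0, 0, 0], [0, 0, 0], [0, 0, 0], [0, 0, 0], [0, 0, 0], [0, 0, 0], [0, 0, 0], [0, 0, 0]], fingers=[1, 1, 1, 1, 1, 1, 1, 1])

```text
t: 10.85
ee_pos: [0.4892, 0.2144, 0.0364]
ee_rot: [[0.0, 0.323, -0.946], [0.0, -0.946, -0.323], [-1.0, 0.0, -0.0]]
wrist_force: [-0.4, -0.5, 0.8]
grip_width: 0.004
```

arm_command(dp=[[0.1, 0.035, 0], [0.1, 0.035, 0], [0.1, 0.035, 0], [0, 0, 0], [0, 0, 0], [0, 0, 0], [0, 0, 0], [0, 0, 0]], turn=[[0, 0, 0], [0, 0, 0], [0, 0, 0], [0, 0, 0], [0, 0, 0], [0, 0, 0], [0, 0, 0], [0, 0, 0]], fingers=[1, 1, 1, 1, 1, 1, 1, 1])

```text
t: 11.65
ee_pos: [0.4895, 0.2145, 0.036]
ee_rot: [[-0.004, 0.323, -0.946], [-0.002, -0.946, -0.323], [-1.0, 0.0, 0.004]]
wrist_force: [-12.0, -3.1, 7.8]
grip_width: -0.005
```

End stop reached: about 12 N, and the tool has stopped advancing. Next I'll retreat, lift, and check the shutter.

arm_command(dp=[[-0.6, -0.2, 0], [-0.6, -0.2, 0.5], [-1, 0, 3], [-1, 0, 4], [-1, 0, 5], [-1, 0, 5], [0, 0, 4], [0, 0, 0]], turn=[[0, 0, 0], [0, 0, 0], [0, 0, 0], [0, 0, 0], [0, 0, 0], [0, 0, 0], [0, 0, 0], [0, 0, 0]], fingers=[1, 1, 1, 1, 1, 0.5, 0, 0])

```text
t: 12.45
ee_pos: [0.4427, 0.2125, 0.2551]
ee_rot: [[0.009, 0.324, -0.946], [0.004, -0.946, -0.324], [-1.0, -0.001, -0.01]]
wrist_force: [0.5, 0.3, 0.3]
grip_width: 0.506
```

```bash
python3 look.py 5 wrist; python3 - <<'E'
import pickle,numpy as np
from h import *
d=pickle.load(open("snap5.pkl","rb"))["wrist"];K,T=d["K"],d["T"]
w=np.array([.4419,.1984]);e=np.array([.9460,.3242])
p=proj(K,T,[*w,.041]);print("window pred",p,"tab pred j=.05",proj(K,T,[*(w+.067*e),.07]), "tab j=.01",proj(K,T,[*(w+.027*e),.07]))
im=d["image"]; x0,y0=int(p[0])-90,max(0,int(p[1])-140)
cv2.imwrite("pics/c6.png",cv2.resize(im[y0:y0+200,x0:x0+180,::-1],None,fx=3,fy=3,interpolation=cv2.INTER_CUBIC));print(x0,y0)
E
```

```text
{'t': 12.45, 'ee_pos': [0.4427, 0.2125, 0.2551], 'wrist_force': [0.4712, 0.3089, 0.2765], 'grip_width': 0.5059, 'joints': [0.3858, 0.2022, 1.9021, -0.0, 1.0278, 1.627]}
window pred [332.00528311 211.81614151] tab pred j=.05 [333.50319543 151.42266978] tab j=.01 [333.07946159 191.95537953]
242 71
```

View pics/c6.png

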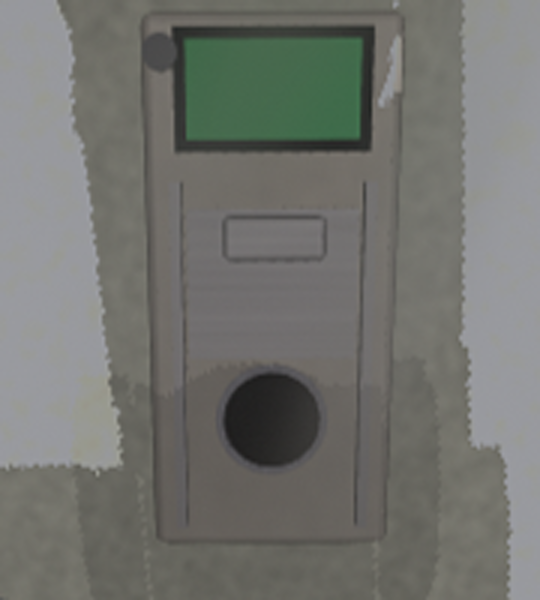

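The shutter is fully open. The window centre is at (332.7,211) against a predicted (332,212), and the tab at (333.7,150.3) against a predicted (333.5,151.4). Now the probe.

arm_command(dp=[[1.1, -3, 0], [1.1, -4.2, 0], [1.1, -4.2, 0], [1.1, -4.2, 0], [1.1, -4.2, 0], [1.1, -4.2, 0], [1.1, -4.2, 0], [1.1, -4.2, 0]], turn=[[0, 0, -1.8], [0, 0, -1.8], [0, 0, -1.8], [0, 0, -1.8], [0, 0, -1.8], [0, 0, -1.8], [0, 0, -1.8], [0, 0, -1.8]], fingers=[0, 0, 0, 0, 0, 0, 0, 0])

```text
t: 13.3
ee_pos: [0.5278, -0.1144, 0.2483]
ee_rot: [[-0.001, 0.076, -0.997], [0.0, -0.997, -0.076], [-1.0, -0.001, 0.001]]
wrist_force: [0.7, 0.4, 0.3]
grip_width: 0.999
```

arm_command(dp=[[1.1, -4.2, 0], [0.9, -3.5, 0], [0.4, -1.7, 0], [0, 0, 0], [0, 0, 0], [0, 0, 0], [0, 0, 0], [0, 0, 0]], turn=[[0, 0, 0], [0, 0, 0], [0, 0, 0], [0, 0, 0], [0, 0, 0], [0, 0, 0], [0, 0, 0], [0, 0, 0]], fingers=[0, 0, 0, 0, 0, 0, 0, 0])

```text
t: 14.1
ee_pos: [0.5524, -0.2057, 0.2496]
ee_rot: [[0.0, 0.079, -0.997], [0.0, -0.997, -0.079], [-1.0, 0.0, -0.0]]
wrist_force: [-0.2, 0.8, 0.3]
grip_width: 0.998
```

```bash
python3 look.py 6 wrist; python3 - <<'E'
import pickle,numpy as np
from h import *
d=pickle.load(open("snap6.pkl","rb"))["wrist"];K,T=d["K"],d["T"];im=d["image"]
for p in([.5548,-.2058,.17],[.6299,-.1998,.128]):
    q=proj(K,T,p);print("pred",q.round(1))
q=proj(K,T,[.5548,-.2058,.17]).astype(int)
c=im[max(0,q[1]-120):q[1]+60,q[0]-120:q[0]+120,::-1].copy()
print(q[0]-120,max(0,q[1]-120));cv2.imwrite("pics/c7.png",cv2.resize(c,None,fx=3,fy=3,interpolation=cv2.INTER_CUBIC))
from station import ctrl
print(np.round(ctrl.state()["ee_rot"],3).tolist())
E
```

```text
{'t': 14.1, 'ee_pos': [0.5524, -0.2057, 0.2496], 'wrist_force': [-0.153, 0.7562, 0.2898], 'grip_width': 0.9978, 'joints': [-0.4079, 0.3575, 1.6931, 0.0001, 1.0909, 1.0837]}
pred [320.2 239.9]
pred [320.3 133.2]
200 119
[[0.0, 0.079, -0.997], [-0.0, -0.997, -0.079], [-1.0, 0.0, -0.0]]
```

View pics/c7.png

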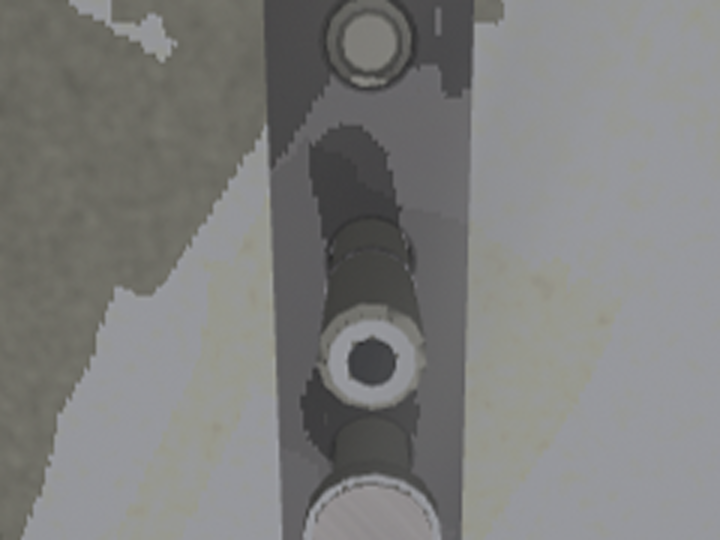

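The probe top shows at (324,238.7) against a predicted (320,240), about 2 mm further toward −y, so I'll split the difference. Now descend and grasp.

arm_command(dp=[[0.3, -0.13, -3], [0, 0, -3], [0, 0, -3], [0, 0, -2.5], [0, 0, -1.5], [0, 0, -1], [0, 0, -0.4], [0, 0, 0]], turn=[[0, 0, 0], [0, 0, 0], [0, 0, 0], [0, 0, 0], [0, 0, 0], [0, 0, 0], [0, 0, 0], [0, 0, 0]], fingers=[0, 0, 0, 0, 0, 0, 0, 0])

```text
t: 14.95
ee_pos: [0.5554, -0.2078, 0.1054]
ee_rot: [[-0.0, 0.078, -0.997], [0.0, -0.997, -0.078], [-1.0, -0.0, 0.0]]
wrist_force: [-0.3, 0.7, -0.8]
grip_width: 0.999
```

arm_command(dp=[[0, 0, 0], [0, 0, 0], [0, 0, 0], [0, 0, 0], [0, 0, 0], [0, 0, 0], [0, 0, 0], [0, 0, 0]], turn=[[0, 0, 0], [0, 0, 0], [0, 0, 0], [0, 0, 0], [0, 0, 0], [0, 0, 0], [0, 0, 0], [0, 0, 0]], fingers=[0.3, 0.5, 0.6, 0.7, 0.8, 0.9, 1, 1], squeeze=50)

```text
t: 15.75
ee_pos: [0.5557, -0.2079, 0.1059]
ee_rot: [[0.001, 0.078, -0.997], [-0.0, -0.997, -0.078], [-1.0, 0.0, -0.001]]
wrist_force: [-0.1, 0.8, 6.6]
grip_width: 0.317
```

arm_command(dp=[[0, 0, 0.5], [0, 0, 1], [0, 0, 1.5], [0, 0, 1.5], [0, 0, 2], [0, 0, 2.5], [0, 0, 3], [0, 0, 2.4]], turn=[[0, 0, 0], [0, 0, 0], [0, 0, 0], [0, 0, 0], [0, 0, 0], [0, 0, 0], [0, 0, 0], [0, 0, 0]], fingers=[1, 1, 1, 1, 1, 1, 1, 1])

```text
t: 16.55
ee_pos: [0.5555, -0.208, 0.2518]
ee_rot: [[0.001, 0.078, -0.997], [-0.001, -0.997, -0.078], [-1.0, 0.001, -0.001]]
wrist_force: [-0.7, -0.2, -0.2]
grip_width: 0.315
```

```bash
python3 look.py 7 side wrist; python3 - <<'E'
import pickle,numpy as np
from h import *
d=pickle.load(open("snap7.pkl","rb"))
a=d["side"]["image"][120:360,250:470,::-1]; b=d["wrist"]["image"][:,:,::-1]
A=cv2.resize(a,None,fx=2.2,fy=2.2,interpolation=cv2.INTER_CUBIC);B=cv2.resize(b,(300,225))
o=np.zeros((528,784,3),np.uint8);o[:,:484]=A;o[:225,484:]=B;cv2.imwrite("pics/c8.png",o)
E
```

```text
{'t': 16.6, 'ee_pos': [0.5571, -0.2086, 0.2555], 'wrist_force': [2.0759, -1.3598, 3.669], 'grip_width': 0.3113, 'joints': [-0.4093, 0.3568, 1.6785, 0.0, 1.1003, 1.0835]}
```

View pics/c8.png

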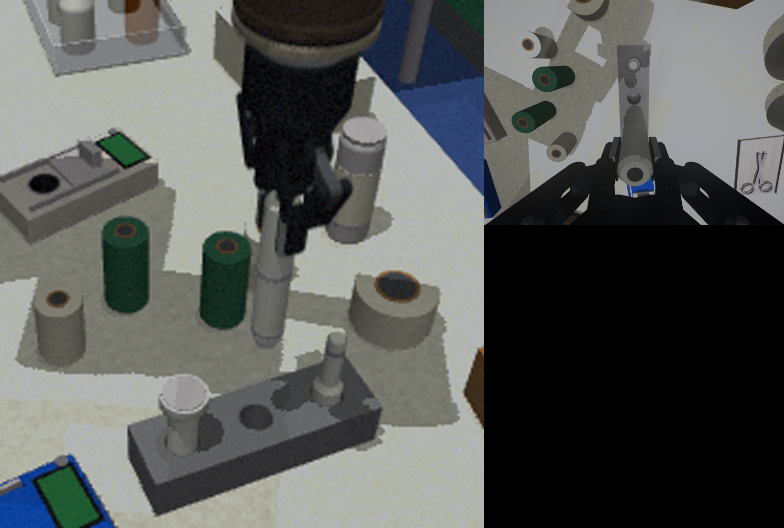

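```bash
python3 - <<'E'
import pickle,numpy as np
from h import *
d=pickle.load(open("snap7.pkl","rb"));s=d["side"];K,T=s["K"],s["T"]
for z in(.1596,.20,.24,.3196): print(z,proj(K,T,[.557,-.2086,z]).round(1), ((proj(K,T,[.557,-.2086,z])-[250,120])*2.2).round(0))
g=cv2.cvtColor(s["image"],cv2.COLOR_RGB2GRAY)
for v in range(236,280,3): print(v,g[v,356:392].tolist())
w=d["wrist"];K,T=w["K"],w["T"];print("wrist top pred",proj(K,T,[.557,-.2086,.3196]).round(1),"tip",proj(K,T,[.557,-.2086,.1596]).round(1))
E
```

```text
0.1596 [371.5 271.2] [267. 333.]
0.2 [373.4 256.2] [271. 300.]
0.24 [375.3 240.3] [276. 265.]
0.3196 [379.7 205. ] [285. 187.]
236 [52, 51, 51, 53, 51, 53, 47, 43, 96, 99, 100, 86, 94, 97, 101, 104, 107, 108, 108, 94, 82, 72, 74, 68, 59, 66, 72, 102, 167, 174, 181, 176, 178, 181, 182, 178]
239 [47, 38, 33, 36, 34, 33, 34, 51, 98, 102, 92, 89, 94, 100, 106, 103, 105, 107, 108, 106, 91, 92, 92, 91, 88, 90, 88, 116, 182, 175, 177, 177, 177, 177, 180, 179]
242 [31, 32, 38, 39, 34, 33, 33, 65, 83, 84, 78, 91, 96, 100, 106, 106, 109, 109, 107, 103, 104, 93, 96, 87, 91, 86, 83, 113, 121, 128, 181, 180, 180, 180, 179, 178]
245 [34, 38, 35, 38, 31, 24, 39, 67, 82, 82, 84, 74, 83, 86, 91, 109, 111, 109, 107, 105, 105, 101, 90, 86, 80, 70, 88, 116, 117, 124, 180, 179, 177, 182, 181, 175]
248 [41, 39, 38, 34, 36, 36, 48, 81, 86, 87, 85, 95, 97, 102, 102, 85, 100, 99, 88, 82, 87, 91, 91, 87, 88, 94, 178, 177, 180, 179, 177, 177, 179, 178, 179, 178]
251 [37, 36, 35, 32, 39, 35, 64, 90, 89, 86, 88, 96, 101, 104, 106, 108, 105, 107, 106, 103, 103, 95, 93, 88, 86, 108, 177, 180, 180, 180, 178, 179, 1
[... 935 characters left out ...]
107, 102, 103, 102, 103, 100, 99, 98, 91, 90, 84, 88, 154, 177, 181, 176, 179, 178, 180, 178, 179, 180, 178, 178, 176]
272 [113, 110, 113, 114, 117, 112, 118, 115, 111, 78, 84, 82, 91, 101, 104, 105, 103, 102, 95, 92, 79, 76, 134, 180, 179, 179, 177, 179, 178, 180, 177, 177, 179, 178, 177, 180]
275 [119, 115, 120, 118, 120, 115, 116, 117, 119, 116, 83, 92, 95, 95, 99, 91, 92, 94, 92, 90, 101, 123, 178, 172, 173, 180, 179, 181, 178, 178, 178, 178, 177, 180, 180, 178]
278 [117, 116, 117, 114, 113, 117, 120, 118, 110, 109, 110, 112, 107, 103, 97, 100, 99, 106, 111, 118, 119, 122, 127, 179, 179, 179, 178, 176, 180, 179, 177, 180, 179, 182, 178, 178]
wrist top pred [318.4 370.7] tip [319.5 237.3]
```

The probe is clear of the holster and upright: its axis matches the predicted vertical within about 1 px. The tip offset is about 96 mm below the TCP, and the meter window is visibly open. Now I'll carry it over the rolls.

arm_command(dp=[[-0.3, 1, 0], [-0.6, 2, 0], [-0.9, 3, 0], [-1, 3.6, 0], [-1, 3.6, 0], [-1, 3.6, 0], [-1, 3.6, 0], [-1, 3.6, 0]], turn=[[0, 0, 0], [0, 0, 0], [0, 0, 0], [0, 0, 0], [0, 0, 0], [0, 0, 0], [0, 0, 0], [0, 0, 0]], fingers=[1, 1, 1, 1, 1, 1, 1, 1])

```text
t: 17.45
ee_pos: [0.4849, 0.0345, 0.2484]
ee_rot: [[-0.002, 0.078, -0.997], [0.0, -0.997, -0.078], [-1.0, -0.0, 0.002]]
wrist_force: [1.1, -0.1, -1.6]
grip_width: 0.319
```

arm_command(dp=[[-1, 3.6, 0], [-1, 3.6, 0], [-1, 3.6, 0], [-0.9, 3, 0], [-0.5, 2, 0], [-0.1, 0.8, 0], [0, 0, 0], [0, 0, 0]], turn=[[0, 0, 0], [0, 0, 0], [0, 0, 0], [0, 0, 0], [0, 0, 0], [0, 0, 0], [0, 0, 0], [0, 0, 0]], fingers=[1, 1, 1, 1, 1, 1, 1, 1])

```text
t: 18.25
ee_pos: [0.4418, 0.1977, 0.2489]
ee_rot: [[-0.001, 0.078, -0.997], [-0.001, -0.997, -0.078], [-1.0, 0.0, 0.001]]
wrist_force: [-1.1, -0.7, -1.3]
grip_width: 0.312
```

arm_command(dp=[[0, 0, 0], [0, 0, 0], [0, 0, 0], [0, 0, 0], [0, 0, 0], [0, 0, 0], [0, 0, 0], [0, 0, 0]], turn=[[0, 0, 0], [0, 0, 0], [0, 0, 0], [0, 0, 0], [0, 0, 0], [0, 0, 0], [0, 0, 0], [0, 0, 0]], fingers=[1, 1, 1, 1, 1, 1, 1, 1])

```text
t: 19.05
ee_pos: [0.4424, 0.1981, 0.2494]
ee_rot: [[0.0, 0.078, -0.997], [0.0, -0.997, -0.078], [-1.0, -0.0, -0.0]]
wrist_force: [0.2, -0.1, -1.7]
grip_width: 0.313
```

arm_command(dp=[[0, 0, -1], [0, 0, -2], [0, 0, -2], [0, 0, -1.5], [0, 0, -1], [0, 0, -0.7], [0, 0, -0.5], [0, 0, 0]], turn=[[0, 0, 0], [0, 0, 0], [0, 0, 0], [0, 0, 0], [0, 0, 0], [0, 0, 0], [0, 0, 0], [0, 0, 0]], fingers=[1, 1, 1, 1, 1, 1, 1, 1])

```text
t: 19.85
ee_pos: [0.4423, 0.1981, 0.1621]
ee_rot: [[-0.0, 0.078, -0.997], [-0.0, -0.997, -0.078], [-1.0, 0.0, 0.0]]
wrist_force: [-0.4, -0.7, -2.0]
grip_width: 0.313
```

```bash
python3 look.py 8 side wrist top; python3 - <<'E'
import pickle,numpy as np
from h import *
d=pickle.load(open("snap8.pkl","rb"));s=d["side"];K,T=s["K"],s["T"]
a=s["image"][150:240,240:330,::-1]
A=cv2.resize(a,None,fx=6.6,fy=6.6,interpolation=cv2.INTER_CUBIC)
b=d["top"]["image"][200:310,160:250,::-1];B=cv2.resize(b,None,fx=2,fy=2,interpolation=cv2.INTER_CUBIC)
o=np.zeros((594,780,3),np.uint8);o[:A.shape[0],:594]=A;o[:B.shape[0],600:600+B.shape[1]]=B
cv2.imwrite("pics/c9.png",o)
g=lambda p:((proj(K,T,p)-[240,150]+.5)*6.6-.5).round().tolist()
x,y=.4424,.1981
for z in(.064,.078,.10,.12):print(z,g([x,y,z]))
print("window",g([.4419,.1984,.041]),[g([.4419+.018*np.cos(t),.1984+.018*np.sin(t),.041]) for t in np.arange(4)*np.pi/2])
E
```

```text
{'t': 19.95, 'ee_pos': [0.4426, 0.1982, 0.1627], 'wrist_force': [0.0087, -0.0801, -1.747], 'grip_width': 0.3142, 'joints': [0.3585, 0.3126, 2.0175, -0.0, 0.8108, 1.8513]}
0.064 [193.0, 300.0]
0.078 [190.0, 272.0]
0.1 [186.0, 226.0]
0.12 [182.0, 184.0]
window [196.0, 345.0] [[240.0, 337.0], [186.0, 319.0], [152.0, 353.0], [206.0, 372.0]]
```

```bash
python3 - <<'E'
import pickle,numpy as np
from h import *
s=pickle.load(open("snap8.pkl","rb"))["side"];K,T=s["K"],s["T"]
b=pickle.load(open("snap7.pkl","rb"))["side"]["image"].astype(int);a=s["image"].astype(int)
g,h=a.mean(2),b.mean(2)
print("background (win dark)");
for v in range(188,214): print(v,"".join("%4d"%x for x in h[v,254:290]))
print("now")
for v in range(170,214): print(v,"".join("%4d"%x for x in g[v,254:290]))
E
```

```text
background (win dark)
188  178 178 175 177 177 178 179 179 178 179 177 177 176 176 175 177 179 179 178 179 177 177 176 169 160 121 116  80 119 163 163 139  69  66  67  70
189  178 179 177 176 176 176 178 179 179 180 174 177 174 177 177 176 177 176 174 173 172 174 160 115  77 115 121 158 161 164 162 141  67  65  69  70
190  178 179 177 179 178 176 180 176 177 177 177 175 176 177 173 178 178 173 170 160 117 116  77 118 140 160 159 161 162 164 163 134  75  66  66  64
191  177 177 178 177 181 178 178 178 177 178 179 178 179 177 176 172 170 162 117  74  77 122 164 140 163 105 104 102 103 104 105 104  75  69  65  65
192  179 177 179 179 177 177 178 176 179 178 178 181 176 141 122 103  94  77  83  92 104 101 109 108 106 103 103 103 104 102 103 103 102  91  74  68
193  175 177 178 178 179 177 177 175 177 176 177 140 103  89  91  73  73  72  87 103 107 106 106 106 103 103 104 105 104 102 104 106 106 104  92  74
194  177 177 179 176 177 178 178 174 141 138 105  91  73  75  72  72  73  82  77  90 105 105 106 107 107 104 105 106 104 106 102 103 102 104 106  93
195  177 180 180 177 178 177 139 10
[... 8655 characters left out ...]
  93  91  89  89  87  88  90  86  81  83  74  65  63  66  65  79  78  89  91  95 105 105  97  85  73  73
210   90  90  91  91  91  93  88  93  89  90  93  91  92  90  89  89  80  82  72  66  67  66  69  77  85  86  86  92  93  94  88  83  73  75  69  72
211   87  91  95  93  91  88  90  89  89  89  94  91  89  90  86  75  76  69  68  65  67  77  88  92  91  90  90  95  87  77  70  71  75  75  71  73
212   68  87  90  90  93  92  92  89  90  95  87  88  82  75  67  65  65  66  68  78  87  89  90  88  93  92  83  74  70  70  73  70  72  72  70  71
213   63  68  87  89  90  89  90  91  88  84  86  74  68  66  67  70  77  80  90  89  89  92  93  90  84  71  73  72  74  72  73  73  72  73  73  69
```

The picture limit is reached, but the pixel values are enough. In the side view the window centre is at (269.6,203.1). The tip centre is at about (268.4,195.5), roughly 24 mm above the window and within about 1.5 mm sideways. The barrel's slope matches vertical (0.093 against 0.094). I'll go down the last 15 mm.

arm_command(dp=[[0, 0, -0.3], [0, 0, -0.3], [0, 0, -0.3], [0, 0, -0.3], [0, 0, -0.2], [0, 0, -0.1], [0, 0, 0], [0, 0, 0]], turn=[[0, 0, 0], [0, 0, 0], [0, 0, 0], [0, 0, 0], [0, 0, 0], [0, 0, 0], [0, 0, 0], [0, 0, 0]], fingers=[1, 1, 1, 1, 1, 1, 1, 1])

```text
t: 20.8
ee_pos: [0.4424, 0.1981, 0.1474]
ee_rot: [[0.0, 0.078, -0.997], [0.0, -0.997, -0.078], [-1.0, -0.0, -0.0]]
wrist_force: [0.2, -0.9, -1.1]
grip_width: 0.314
```

```bash
python3 look.py 9 side; python3 - <<'E'
import pickle,numpy as np
g=pickle.load(open("snap9.pkl","rb"))["side"]["image"].mean(2)
for v in range(184,210): print(v,"".join("%4d"%x for x in g[v,258:282]))
E
```

```text
{'t': 20.8, 'ee_pos': [0.4424, 0.1981, 0.1474], 'wrist_force': [0.1915, -0.8774, -1.1135], 'grip_width': 0.314, 'joints': [0.3585, 0.3349, 2.0329, 0.0, 0.7737, 1.8513]}
184  107 117 161 159 129  72  76  83  83  83  84  82  77  75  72  94 161 161 162 164 163 164 160 162
185  106 109 114 159 134  72  78  81  83  84  82  83  80  76  73  91 161 161 162 161 164 162 162 160
186  105 105 110 117 158  70  79  81  82  80  84  83  77  77  71  74 161 163 160 162 162 160 159 128
187  112 110 110 109 105  71  77  80  84  83  81  86  76  76  70  75 162 161 160 160 160 127 110  84
188  105 109 110 107 107  78  75  80  83  82  80  81  79  78  74  79 160 163 160 124  93  80  79  68
189  107 109 109 107 103  76  74  79  82  80  82  81  78  78  72  72 105 126  95  82  68  79  81  93
190  108 106 104 108 106  86  78  76  84  82  83  82  80  78  71  63  71  81  67  78  88  91  94  96
191  107 106 105 107 104  84  75  78  79  82  81  83  79  78  74  67  64  84  93  92  96  96  89  92
192  109 108 106 107 106  85  76  79  82  83  81  80  80  78  72  65  77  97  98  96  94  94  93  93
193  106 108 106 104 1
[... 994 characters left out ...]
87  86  89  89  75  19   7   1   2   8  13   9   2   0   3   9   8   9  18  75  91  89  86  83
204   87  88  89  88  70  38   1   1  14   2  11   0   3   9   2  11   0   8  34  77  91  89  90  89
205   88  87  87  88  81  67   5   0   2  11   0   3   8   0   9   5  17  32  74  86  88  92  84  85
206   87  89  90  92  90  80  54  21   8  12   8   9  10   3   3   4  45  73  78  88  82  86  83  75
207   91  91  90  88  89  88  76  72  59  39  24  20  22  34  46  76  84  90  86  82  77  72  66  69
208   91  89  88  87  90  89  88  88  85  80  73  74  81  84  77  87  89  85  71  69  64  66  66  68
209   92  88  91  91  91  89  89  89  89  91  89  89  91  86  85  85  77  66  66  66  70  79  80  90
```

The tip's bottom edge is now at v≈202.6, so its centre is at about (269.1,200.3) and the window's at (269.6,203.1). That puts it about 9–10 mm above the window and centred within about 1 mm. Handing in.

```bash
python3 - <<'E'
from station import ctrl
s=ctrl.state();print(s["t"],s["ee_pos"],s["grip_width"],max(abs(s["qd"])) if hasattr(s["qd"],"max") else s["qd"])
print(ctrl.job_done())
E
```

```text
20.85 [0.44241164 0.1981257  0.14744991] 0.3142952117469087 0.0025949585369717224
the job is handed in; nothing more can be done
None
```

I handed the job in at 20.9 s with the shutter fully open and the probe held still, tip down, about 1 cm above the middle of the meter's window.

- **Shutter:** My first push passed over the tab because the closed fingertips sat about 14 mm higher than the reported TCP. The side view showed the shutter hadn't moved, so I went lower and pushed again until it hit the end stop at about 12 N. The wrist picture then showed the window uncovered and the tab within 1 px of its fully open position. The shutter was already about 9 mm open at the start.
- **Probe:** I took it from the middle hole, lifted it straight out and carried it over the rolls with the tip at about 0.15 m; the rolls are at most 0.10 m tall. The reported forces showed no contact on the way.
- **Last checks:** The side view puts the tip about 9 mm above the window (the arm's pose gives 10.5 mm) and centred within about 1 mm. The barrel's slope matched vertical, the grip was steady at about 27 mm and the arm was still.
- **Not checked:** I reached the 12-picture limit, so the final height and centring come from pixel values rather than a viewed picture. I also took no final picture of the other items on the table; the last view, after the lift, showed the rolls, the other two tools, the tape and the spray can all standing.

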